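# Gauge an unmarked press plunger in the stepped hole plate

### The arm

A 7-joint arm with a two-finger parallel gripper is mounted at the origin on a cart in front of the work surface, level with it; the furniture and walls round the work are solid. World frame = base frame: x ahead of the robot, y to its left, z up, the work surface at z = 0. Lengths are in m, angles in rad, forces in N, time in s.
With the tool pointing down it reaches from about 0.4 to 0.875 m from the base axis. Payload 19.3 kg.
Tool frame: the origin (TCP) lies at the very end of the fingers, on their centre line; the grasp point (between the pads) lies 19 mm behind it; z points along the fingers, y is the line along which they close (so a half turn about z gives the same grasp; the last joint's range is limited). The gripper opens to 85 mm and grips with 20 to 120 N. Pads are 22 mm wide; open, the fingers measure 114 mm over their backs; the gripper's body (76 mm by 85 mm) begins 54 mm behind the grasp point. The pads swing forward as they close: fully open they stand 13 mm farther back than shut.
Start: joints at [-1.226, 0.521, -0.036, 1.599, 0.021, 1.021, -0.113], TCP at [0.252, 0.572, 0.231] pointing down, gripper open.
Joint ranges: [-2.91, 2.91], [-0.3, 2.13], [-1.5, 1.42], [0.17, 2.43], [-1.26, 4.41], [0.16, 1.93], [-2.52, 2.52]. Speed limits (rad/s): [1.89, 1.89, 2.39, 2.39, 3.01, 3.01, 3.01].

### API

Orientations are given as [roll, pitch, yaw] about the fixed x, y, z axes, in that order (R = Rz(yaw) Ry(pitch) Rx(roll)).
In Python, from workcell import bot gives the robot as it stands.
- The arm moves only by the shell command python3 -m crank 'ROWS' [FORCE]. ROWS is a JSON object of lists of equal length, an entry for each row: "travel": the shift along the world's x, y, z in cm, a list of three; "turn": the turn, a rotation vector about the world's x, y, z in degrees, a list of three; "gripper": the closure, from 0 (fully open) to 1 (shut). A call has exactly 5 rows; each row is the pose to reach, as a shift and turn from the pose commanded when the call began; what a row does not reach only later rows make up. A row lasts 1/10 s, in which the tool goes at most 50 mm and 8.59 degrees, less where a joint would pass 70% of its speed; a pose out of reach is approached as far as the arm can. A call with a gripper value outside its range is refused whole. The fingers move at their own pace and stop on an object; FORCE is the grip in N (left out, the last holds). Time passes only in rows, so rows that repeat a pose let the fingers close, or fill a call up. It gives the time, the measured TCP pose, the force, the opening and the grip force at its end, in the units of the state.
- bot.observe(): the state, without advancing time (a new reading comes with each control period).
- bot.grab_frame(name): name is "side" or "top" or "wrist"; returns a dict with "pixels" (400x640x3 uint8, red, green, blue), "fx", "fy", "cx", "cy" (pixels), "extrinsics" (4x4, takes a point from world to camera coordinates). Camera axes: x right, y down, z forward; pixel columns grow to the right and rows downward; lengths in m; the calibration is good to about 2 mm. A picture is of the moment at which its call begins. There is no depth.
- bot.job_done(): hands the job in; it is judged then, once.
The state is a dict: "clock": time; "qpos": joint angles; "qd": joint speeds; "joint_efforts": joint torques, N m; "position": TCP position; "tool_rot": TCP orientation; "force": force on the tool from outside, world axes, zero at the start; "moment": the same for the moment, N m; "grip_width": finger opening in m; "finger_force": force on a finger pad.
Only numpy, scipy, OpenCV 4.12 (cv2) and the standard library are available. Lean on these libraries where they do the work, as an engineer would, in place of code of your own. Each camera call takes 0.05 s, during which the arm holds its last target. There are 200 camera calls.

### The job

The press plunger standing in the blue block has come back from cleaning and nobody knows its size. Starting with the largest hole of the steel gauge plate and stepping down, try it gently until you find the hole its shaft passes through cleanly while its collar is stopped on the plate (a hole that is too big swallows the collar as well, one too small refuses the tip), and leave it standing there, pushed home and let go. Never force or drop it, and leave the two plungers in the white block and everything else where they are.

Things in the scene. Friction and masses are not known exactly. Their poses are not given: they have to be found in the camera images.
- gauge: stepped hole gauge, fixed: steel plate 66 x 204 mm, 20 mm thick, on two grey feet; origin under its centre on the bench, z up; plate top at 56 mm, open below. Four through holes along its y axis, 42 mm apart, 20, 16, 12, 8 mm wide from +y to -y, marked by one to four black dots. In its right hole a shaft has 1 mm of play in diameter; in the next larger its collar has 2 mm of play and goes through.
- gauge_hole1 (a point): centre of the mouth, on the plate's top face, of the first (largest) hole of the gauge: 20 mm wide, straight through the plate, sharp-edged. z up, y along the row towards the larger holes
- gauge_hole2 (a point): centre of the mouth, on the plate's top face, of the second hole of the gauge: 16 mm wide, straight through the plate, sharp-edged. z up, y along the row towards the larger holes. Off centre, the collar of a thinner plunger can catch on the rim of a hole that is too big for it; the shaft then still has about 5 mm of sideways play
- gauge_hole3 (a point): centre of the mouth, on the plate's top face, of the third hole of the gauge: 12 mm wide, straight through the plate, sharp-edged. z up, y along the row towards the larger holes
- gauge_hole4 (a point): centre of the mouth, on the plate's top face, of the fourth (smallest) hole of the gauge: 8 mm wide, straight through the plate, sharp-edged. z up, y along the row towards the larger holes
- nest_seat (a point): blue block, fixed to the bench (60 x 60 mm, 56 mm high): centre of the mouth of its one socket, 19.5 mm wide, 48 mm deep, on its top face. The plunger to be gauged stands here, its axis within 1 mm of the centre, shaft and collar hidden in the socket; its head rests on the top face and stands free above it, from 56 to 100 mm over the bench.
- rack_seat1 (a point): white block, fixed to the bench (60 x 130 mm, 56 mm high): mouth of one of its two sockets (like the blue block's, 70 mm apart), which hold the two plungers that stay there
- rack_seat2 (a point): the other socket of the white block
- plunger_a: press plunger, upright, tip down, about 0.25 kg: steel shaft 30 mm long, above it a collar 3 mm wider and 12 mm long, above that a dark grooved round head, 26 mm wide, 44 mm high. Origin: centre of the tip face, z up: collar underside at 30 mm, head underside 42, middle of head 64, top 86. Tip edge chamfered 1 mm. Shafts are 15, 11 and 7 mm thick, one of each; which plunger stands where changes.
- plunger_b: a plunger like plunger_a: same head, same origin and axes
- plunger_c: a plunger like plunger_a: same head, same origin and axes
- beaker: empty glass beaker, 54 mm wide, 68 mm high; origin at the centre of its underside; bystander
- weight_large: brass knob weight, 30 mm wide, 46 mm high; origin at the centre of its underside; bystander
- weight_small: brass knob weight, 24 mm wide, 37 mm high; origin at the centre of its underside; bystander

How it is judged:
By the outcome, as a careful person would: the job done as asked, in the order asked, and still so for the second after the job is handed in, with the robot touching nothing.
It also fails if it takes over 64 s, if anything falls off the work surface, if the arm or the gripper's body presses on something with over 40 N, if the wrist force passes 120 N, or if a joint passes its speed limit or range.

## Working session

There is one attempt and no reset: what is moved stays moved. The work goes in short steps, Python scripts to look and compute and a shell command to move; the robot and the scene stay as the last step left them, time stands still between calls to the robot, and variables do not carry over. Pictures are saved under pics/ and viewed, at most 10 in all, crops included, and the job is handed in when it is done.

```bash
mkdir -p pics; ls; python3 - <<'E'
from workcell import bot
import cv2
s=bot.observe(); print(s)
for n in("top","side"):
    f=bot.grab_frame(n); cv2.imwrite(f"pics/{n}0.png",f["pixels"][:,:,::-1]); print(n,f["fx"],f["cx"],f["cy"],f["extrinsics"].round(3).tolist())
E
```

```text
pics
{'clock': 0.0, 'qpos': array([-1.22617627,  0.52203206, -0.03630511,  1.59997807,  0.02116085,
        1.02109902, -0.11280636]), 'qd': array([-2.35647135e-04, -9.61820304e-05,  9.48997128e-04, -4.81808077e-04,
        3.94734410e-05,  1.43739867e-03,  7.41676175e-04]), 'joint_efforts': array([-3.14184863e-04, -9.27099323e+01,  1.97964326e+00, -3.69923830e+01,
        1.77643611e-02,  8.19740177e-03,  1.00095858e-04]), 'position': array([0.2517941 , 0.57167887, 0.23072545]), 'tool_rot': array([-3.14046101e+00,  5.80713660e-05,  2.72671595e+00]), 'force': array([ 0.15214001, -0.03487119,  0.15332389]), 'moment': array([-0.0497869 , -0.00084356,  0.00208837]), 'finger_force': 0.0, 'grip_width': 0.08549970484091292}
top 425.2057578861953 316.3690970315691 201.7467149226029 [[-0.017, -1.0, 0.012, -0.085], [-0.985, 0.014, -0.172, 0.642], [0.172, -0.015, -0.985, 0.985], [0.0, 0.0, 0.0, 1.0]]
side 515.1193046842171 320.90826608381457 203.6879040588414 [[0.999, -0.05, 0.005, -0.623], [-0.029, -0.66, -0.751, -0.002], [0.04, 0.75, -0.66, 1.201], [0.0, 0.0, 0.0, 1.0]]
```

View pics/top0.png

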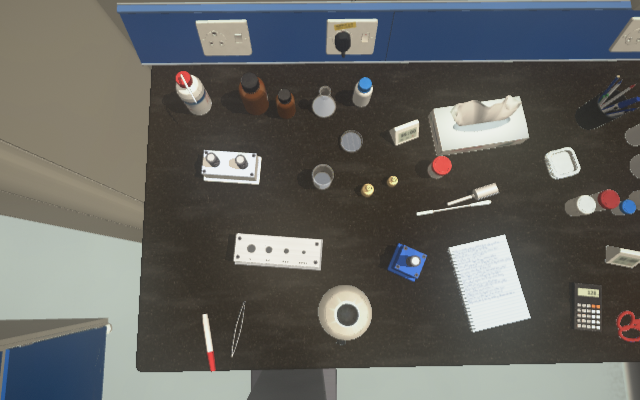

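View pics/side0.png

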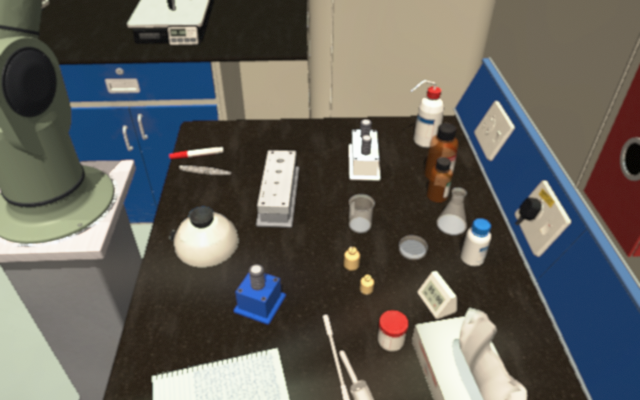

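The top view shows the gauge at (278,252), with hole 1 (the largest) at (251,248) and hole 4 at (303,253). The blue block with the plunger is at (408,262), the white rack at (231,166), and a white round vessel at (345,313). The side view shows the gauge at (278,187) and the plunger head top at about (257,270).

```bash
cat > h.py <<'E'
import numpy as np, cv2
from workcell import bot
def ray(f,u,v):
    E=np.array(f["extrinsics"]);R,t=E[:3,:3],E[:3,3]
    d=R.T@np.array([(u-f["cx"])/f["fx"],(v-f["cy"])/f["fy"],1]);return -R.T@t,d
def onz(f,u,v,z):
    c,d=ray(f,u,v);return c+d*(z-c[2])/d[2]
def proj(f,p):
    E=np.array(f["extrinsics"]);q=E[:3,:3]@np.array(p)+E[:3,3]
    return np.array([f["fx"]*q[0]/q[2]+f["cx"],f["fy"]*q[1]/q[2]+f["cy"]])
def blobs(mask,amin,amax):
    n,l,s,c=cv2.connectedComponentsWithStats(mask.astype(np.uint8))
    return [(c[i].round(2),s[i,4],s[i,:4]) for i in range(1,n) if amin<s[i,4]<amax]
E
python3 - <<'E'
from h import *
f=bot.grab_frame("top");im=f["pixels"].astype(int)
g=im.sum(2)
m=np.zeros(g.shape,bool);m[228:275,230:328]=g[228:275,230:328]<240
for c,a,b in blobs(m,5,200):print("dark",c,a,onz(f,*c,.056).round(4))
mb=(im[:,:,2]>im[:,:,0]+60);mb[:230]=0;mb[290:]=0;mb[:,:380]=0;mb[:,440:]=0
for c,a,b in blobs(mb,50,5000):print("blue",c,a,b,onz(f,*c,.05).round(4))
print(onz(f,415,261,.1), onz(f,345,313,.08))
s=bot.grab_frame("side");print(onz(s,257,270,.1), onz(s,201,215,.1))
c=cv2.resize(f["pixels"][220:340,220:440],None,fx=3.5,fy=3.5,interpolation=cv2.INTER_CUBIC)
cv2.imwrite("pics/crop.png",c[:,:,::-1])
E
```

```text
blue [406.83 262.45] 626 [388 243  39  39] [ 0.4899 -0.3101  0.05  ]
[ 0.49150171 -0.3179011   0.1       ] [ 0.37686655 -0.1553887   0.08      ]
[ 0.49373028 -0.31792075  0.1       ] [ 0.37626592 -0.16787293  0.1       ]
```

View pics/crop.png

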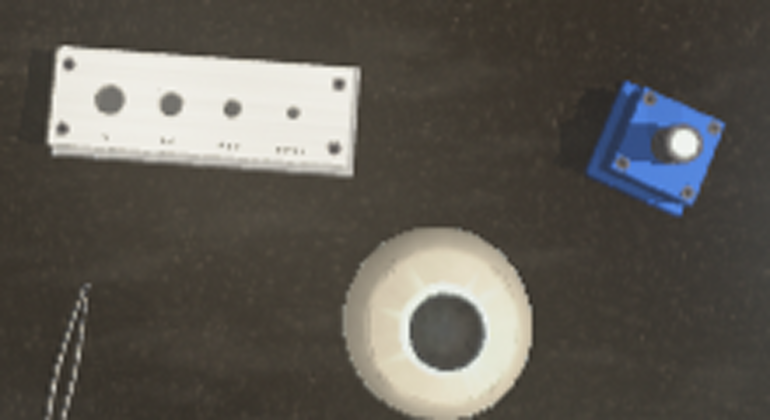

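The enlarged crop shows the gauge holes at about (110,100), (172,104), (232,108) and (292,113) in crop pixels. The plunger head top is at (683,144), slightly tilted by parallax from the blue block's centre, and a round vessel about 55 px across lies between the two blocks.

```bash
python3 -m crank '{"travel":[[4.5,-2,0.5],[9,-4,1],[13.5,-6,1.5],[18,-8,2],[22,-11,2]],"turn":[[0,0,0],[0,0,0],[0,0,0],[0,0,0],[0,0,0]],"gripper":[0,0,0,0,0]}' 40
python3 -m crank '{"travel":[[0.5,-4.8,0],[1,-9.7,0],[2,-14.5,0],[2,-19,0],[2,-24,0]],"turn":[[0,0,0],[0,0,0],[0,0,0],[0,0,0],[0,0,0]],"gripper":[0,0,0,0,0]}'
python3 -m crank '{"travel":[[0,-4.8,0],[0,-9.6,0],[0,-13,0],[0,-13,0],[0,-13,0]],"turn":[[0,0,0],[0,0,0],[0,0,0],[0,0,0],[0,0,0]],"gripper":[0,0,0,0,0]}'
python3 - <<'E'
from h import *
f=bot.grab_frame("wrist");cv2.imwrite("pics/w1.png",f["pixels"][:,:,::-1])
s=bot.observe();print(s["position"],s["tool_rot"],s["clock"])
E=f["extrinsics"];print(-E[:3,:3].T@E[:3,3],E[2,:3])
E
```

```text
clock: 0.7
position: [0.4737, 0.4616, 0.2516]
tool_rot: [3.141, 0.0, 2.727]
force: [-0.2, 0.9, -0.3]
grip_width: 0.0853
finger_force: 0.0
clock: 1.2
position: [0.4917, 0.2204, 0.2512]
tool_rot: [3.142, -0.0, 2.727]
force: [1.7, 0.2, 0.1]
grip_width: 0.0853
finger_force: 0.0
clock: 1.7
position: [0.492, 0.0915, 0.2514]
tool_rot: [3.141, 0.0, 2.725]
force: [0.0, 0.7, -0.4]
grip_width: 0.0855
finger_force: 0.0
[0.4919047  0.09248927 0.25130664] [ 3.14129487e+00 -1.23509695e-04  2.72696859e+00] 1.75
[0.416638   0.12629644 0.39410745] [ 0.29625346 -0.13095548 -0.94608908]
```

View pics/w1.png

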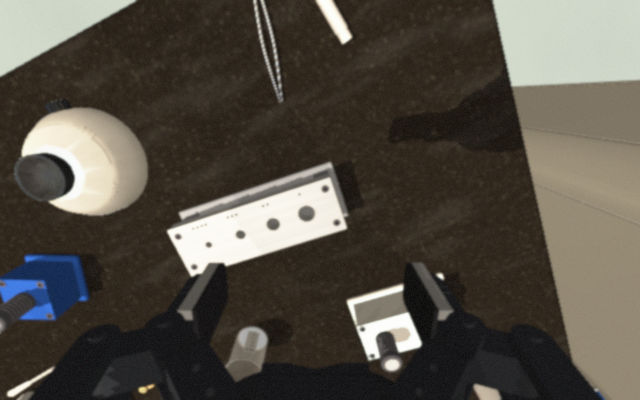

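The wrist view shows the gauge plate with holes at (306,213), (273,225), (240,235) and (208,245). The blue block is at the left edge, with the plunger head at (15,305).

```bash
python3 - <<'E'
from h import *
from scipy.optimize import least_squares
def holes(name,pts,r,th):
    f=bot.grab_frame(name);g=cv2.cvtColor(f["pixels"],cv2.COLOR_RGB2GRAY);P=[]
    for u,v in pts:
        k=4;a=g[v-r:v+r+1,u-r:u+r+1];a=cv2.resize(a,None,fx=k,fy=k,interpolation=cv2.INTER_CUBIC)
        m=a<th
        b=max(blobs(m,1,9e9),key=lambda b:b[1]-9*np.hypot(*(b[0]-a.shape[0]/2)))
        c=(b[0]+.5)/k-.5+[u-r,v-r];p=onz(f,*c,.056);P.append(p[:2]);print(name,c.round(2),b[1]/k/k,p.round(4))
    P=np.array(P);e=np.array([.063,.021,-.021,-.063])
    def fun(q):return (P-(q[:2]+np.outer(e,[-np.sin(q[2]),np.cos(q[2])]))).ravel()
    q=least_squares(fun,[*P.mean(0),0]).x;print("centre",q.round(4),"res",fun(q).round(4))
holes("wrist",[(306,213),(273,225),(240,235),(208,245)],9,130)
holes("top",[(251,248),(269,250),(286,251),(303,252)],7,140)
f=bot.grab_frame("side");cv2.imwrite("pics/s1.png",f["pixels"][:,:,::-1])
E
```

```text
wrist [305.28 213.69] 156.8125 [0.5315 0.0642 0.056 ]
wrist [271.97 224.24] 90.0 [0.5278 0.0225 0.056 ]
wrist [239.35 234.45] 39.8125 [ 0.5239 -0.0192  0.056 ]
wrist [207.52 244.54] 10.5625 [ 0.5202 -0.061   0.056 ]
centre [ 0.5259  0.0016 -0.0905] res [-0.     -0.0002  0.     -0.     -0.      0.0001  0.      0.0002]
top [250.85 248.07] 44.125 [0.53   0.0645 0.056 ]
top [268.42 249.38] 26.0625 [0.5262 0.0224 0.056 ]
top [285.83 250.61] 12.875 [ 0.5226 -0.0193  0.056 ]
top [303.2  251.96] 4.5625 [ 0.5187 -0.0609  0.056 ]
centre [ 0.5244  0.0017 -0.0894] res [-0.      0.0001 -0.0001 -0.0002  0.0001 -0.0001 -0.      0.0002]
```

```bash

python3 -m crank '{"travel":[[0,-4.8,0],[0,-9.6,0],[0,-14.4,0],[0,-19.2,0],[0,-24,0]],"turn":[[0,0,0],[0,0,0],[0,0,0],[0,0,0],[0,0,0]],"gripper":[0,0,0,0,0]}' 40
python3 -m crank '{"travel":[[0,-4.8,0],[0,-9.6,0],[0,-14,-1],[0,-17,-3],[0,-17,-3]],"turn":[[0,0,0],[0,0,0],[0,0,0],[0,0,0],[0,0,0]],"gripper":[0,0,0,0,0]}'
python3 - <<'E'
from h import *
f=bot.grab_frame("wrist");cv2.imwrite("pics/w2.png",f["pixels"][:,:,::-1])
np.savez("pics/w2.npz",**f)
s=bot.observe();print(s["position"],s["tool_rot"],s["clock"],s["qpos"])
t=bot.grab_frame("top")["pixels"]
print(proj(f,[.4925,-.318,.1]),proj(f,[.4925,-.318,.056]))
E
```

```text
clock: 2.4
position: [0.492, -0.149, 0.2513]
tool_rot: [3.141, 0.0, 2.729]
force: [1.5, 0.4, -0.3]
grip_width: 0.0855
finger_force: 0.0
clock: 2.9
position: [0.4904, -0.321, 0.2187]
tool_rot: [-3.14, -0.003, 2.723]
force: [-0.5, 0.7, 0.0]
grip_width: 0.0854
finger_force: 0.0
[ 0.49127966 -0.31883366  0.21974814] [-3.14114108e+00 -2.48929360e-03  2.72510923e+00] 2.95 [ 0.31584843  0.48211584  0.22369713  1.72702707 -0.12602699  0.94896084
  1.7429918 ]
[317.72023926 195.79572042] [317.41798383 182.77443146]
```

View pics/w2.png

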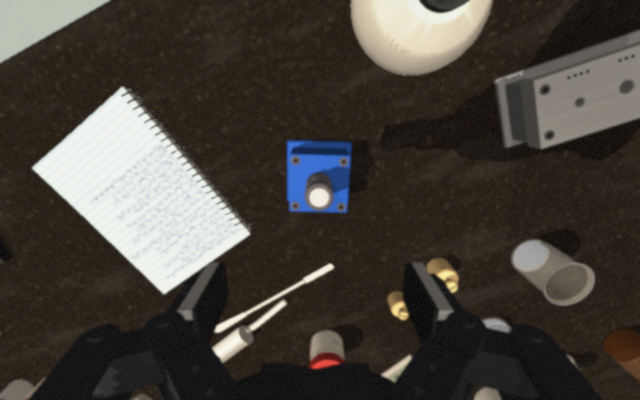

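The wrist view shows the head's light top at (319,198) on the blue block, whose centre is near (320,183). The small brass weights are at (400,305) and (442,272), away from the fingers' path.

```bash
python3 - <<'E'
from h import *
def top(name,u,v,r):
    f=bot.grab_frame(name);g=cv2.cvtColor(f["pixels"],cv2.COLOR_RGB2GRAY)
    for th in(150,180,):
        m=np.zeros(g.shape,bool);m[v-r:v+r,u-r:u+r]=g[v-r:v+r,u-r:u+r]>th
        for c,a,b in blobs(m,8,1000):print(name,th,c,a,onz(f,*c,.1).round(4))
    return f
f=top("wrist",319,198,14)
top("top",415,261,8);top("side",257,270,8)
g=cv2.cvtColor(f["pixels"],cv2.COLOR_RGB2GRAY);P=[]
for u,v in[(295,160),(344,161),(341,207),(295,206)]:
    a=g[v-5:v+6,u-5:u+6].astype(float)
    w=np.clip(np.abs(a-np.median(a))-20,0,None);yy,xx=np.mgrid[v-5:v+6,u-5:u+6]
    c=((w*xx).sum()/w.sum(),(w*yy).sum()/w.sum());P.append(onz(f,*c,.056));print(np.round(c,1),P[-1].round(4))
print("block",np.mean(P,0).round(4));s=bot.observe();print(s["position"],s["tool_rot"])
E
```

```text
wrist 150 [314.3  196.26] 318 [ 0.4941 -0.3176  0.1   ]
wrist 180 [314.14 196.27] 281 [ 0.494  -0.3178  0.1   ]
top 150 [415.87 262.61] 110 [ 0.4878 -0.3197  0.1   ]
top 180 [415.05 260.64] 58 [ 0.4923 -0.3181  0.1   ]
side 150 [255.68 268.94] 77 [ 0.4913 -0.3153  0.1   ]
side 180 [255.63 268.92] 60 [ 0.4912 -0.3153  0.1   ]
[291.2 159.3] [ 0.462  -0.3289  0.056 ]
[347.8 161.2] [ 0.4867 -0.2776  0.056 ]
[343.4 207. ] [ 0.5303 -0.3001  0.056 ]
[293.9 209.3] [ 0.5116 -0.3491  0.056 ]
block [ 0.4977 -0.3139  0.056 ]
[ 0.49267126 -0.31669724  0.22175008] [3.14115138e+00 5.68481786e-04 2.72874888e+00]
```

```bash

python3 -m crank '{"travel":[[0.05,0,-4],[0.05,0,-8],[0.05,0,-11],[0.05,0,-13.5],[0.05,0,-15.5]],"turn":[[0,0,0],[0,0,0],[0,0,0],[0,0,0],[0,0,0]],"gripper":[0,0,0,0,0]}' 60
python3 -m crank '{"travel":[[0,0,0],[0,0,0],[0,0,0],[0,0,0],[0,0,0]],"turn":[[0,0,0],[0,0,0],[0,0,0],[0,0,0],[0,0,0]],"gripper":[0.2,0.4,0.7,1,1]}' 60
python3 -m crank '{"travel":[[0,0,0],[0,0,0],[0,0,0],[0,0,0],[0,0,0]],"turn":[[0,0,0],[0,0,0],[0,0,0],[0,0,0],[0,0,0]],"gripper":[1,1,1,1,1]}' 60
```

```text
clock: 3.65
position: [0.4929, -0.3167, 0.0654]
tool_rot: [3.141, -0.0, 2.729]
force: [1.2, -0.1, 0.2]
grip_width: 0.0854
finger_force: 0.0
clock: 4.15
position: [0.4931, -0.3181, 0.0677]
tool_rot: [3.141, 0.002, 2.727]
force: [-0.7, 2.1, 10.9]
grip_width: 0.0249
finger_force: 58.2
clock: 4.65
position: [0.4931, -0.3182, 0.0677]
tool_rot: [3.141, 0.002, 2.727]
force: [-1.7, 2.5, 10.9]
grip_width: 0.0244
finger_force: 58.2
```

```bash

python3 -m crank '{"travel":[[0,0,0.5],[0,0,2],[0,0,4],[0,0,6.5],[0,0,8]],"turn":[[0,0,0],[0,0,0],[0,0,0],[0,0,0],[0,0,0]],"gripper":[1,1,1,1,1]}' 60
python3 -m crank '{"travel":[[0,3,0.5],[1,7,0.5],[2,11.5,0.5],[3,16,0.5],[3.5,20.5,0.5]],"turn":[[0,0,0],[0,0,0],[0,0,0],[0,0,0],[0,0,0]],"gripper":[1,1,1,1,1]}'
python3 -m crank '{"travel":[[0.2,4,0],[0.3,8,0],[0.3,10,0],[0.3,10,0],[0.3,10,0]],"turn":[[0,0,0],[0,0,0],[0,0,0],[0,0,0],[0,0,0]],"gripper":[1,1,1,1,1]}'
python3 - <<'E'
from h import *
for n in("wrist","side","top"):
    f=bot.grab_frame(n);np.savez(f"pics/{n}3.npz",**f)
    if n!="top":cv2.imwrite(f"pics/{n}3.png",f["pixels"][:,:,::-1])
s=bot.observe();print(s["position"],s["tool_rot"],s["clock"],s["force"])
E
```

```text
clock: 5.15
position: [0.4928, -0.3184, 0.1492]
tool_rot: [-3.141, 0.002, 2.727]
force: [-0.4, 0.4, -2.0]
grip_width: 0.0244
finger_force: 59.0
clock: 5.65
position: [0.528, -0.1112, 0.1526]
tool_rot: [3.141, 0.001, 2.727]
force: [0.4, 0.2, -2.7]
grip_width: 0.0245
finger_force: 59.3
clock: 6.15
position: [0.5305, -0.0131, 0.1522]
tool_rot: [3.141, 0.001, 2.727]
force: [-0.9, -1.0, -2.9]
grip_width: 0.0244
finger_force: 59.4
[ 0.53042332 -0.01420213  0.15174023] [-3.14146215e+00  4.92708202e-04  2.72510896e+00] 6.3 [ 0.97506985  0.21689331 -2.43247794]
```

View pics/wrist3.png

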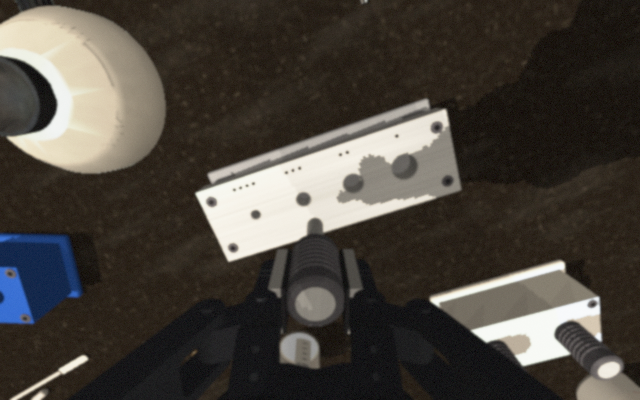

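View pics/side3.png

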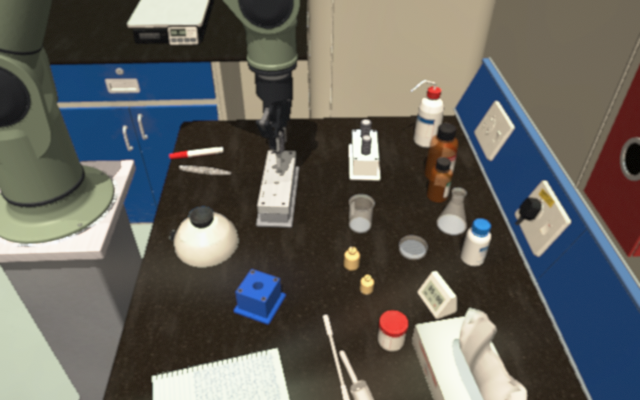

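The wrist view shows the plunger held upright: head top at (317,302), thin shaft tip at about (315,220). The gauge holes are at (404,166), (353,183), (304,199) and (256,214), with the arm's shadow over holes 1 and 2. The side view confirms the plunger is in the gripper above the gauge, the blue socket is empty and both white-block plungers are undisturbed.

```bash
python3 - <<'E'
from h import *
f=dict(np.load("pics/wrist3.npz"));g=cv2.cvtColor(f["pixels"],cv2.COLOR_RGB2GRAY)
P=[]
for (u,v),th in zip([(404,166),(353,183),(304,199),(256,214)],(95,95,120,120)):
    r=16;a=cv2.resize(g[v-r:v+r+1,u-r:u+r+1],None,fx=4,fy=4,interpolation=cv2.INTER_CUBIC)
    b=max(blobs(a<th,1,9e9),key=lambda b:b[1]-9*np.hypot(*(b[0]-a.shape[0]/2)))
    c=(b[0]+.5)/4-.5+[u-r,v-r];print(c.round(1),b[1]/16,b[2]/4,onz(f,*c,.056).round(4))
s=bot.observe();p=s["position"];
print("tip proj",proj(f,[p[0],p[1],.098]),"hd",proj(f,[p[0],p[1],.184]))
for r in range(212,250,4):print(r,g[r,298:334:1].tolist())
E
```

```text
[408.  168.9] 235.0625 [ 6.5   5.75 22.75 23.  ] [0.5346 0.0668 0.056 ]
[354.5 186.2] 135.8125 [ 8.   13.25 18.25 12.  ] [0.5308 0.0229 0.056 ]
[303.1 198.8] 118.9375 [ 9.25 10.25 12.75 12.  ] [ 0.5239 -0.0193  0.056 ]
[255.4 214.1] 42.9375 [12.   13.    7.75  7.25] [ 0.5202 -0.061   0.056 ]
tip proj [311.46591991 223.37179205] hd [309.36803411 302.13875167]
212 [240, 240, 238, 239, 240, 239, 240, 240, 240, 240, 238, 235, 231, 230, 231, 229, 230, 230, 230, 230, 230, 230, 230, 231, 229, 231, 230, 230, 229, 229, 229, 231, 230, 230, 230, 231]
216 [240, 240, 239, 241, 239, 239, 238, 239, 238, 239, 239, 239, 238, 237, 233, 228, 221, 221, 222, 223, 227, 229, 230, 229, 231, 229, 229, 229, 227, 230, 229, 227, 228, 226, 227, 226]
220 [239, 239, 239, 239, 239, 238, 238, 238, 236, 229, 209, 168, 134, 106, 92, 84, 81, 81, 78, 86, 94, 117, 148, 190, 218, 224, 227, 228, 227, 230, 228, 230, 230, 231, 232, 230]
224 [237, 238, 237, 238, 237, 237, 236, 233, 218, 179, 131, 107, 97, 91, 86, 84, 79, 80, 78, 79, 81, 85, 88, 108, 150, 199, 223, 229, 230, 228, 229, 228, 228, 229, 230, 229]
228 [236, 236, 23
[... 225 characters left out ...]
3, 73, 76, 73, 73, 75, 77, 77, 84, 86, 90, 105, 124, 133, 121, 104, 87, 72, 64, 55, 47, 41, 34]
236 [239, 238, 234, 225, 206, 174, 146, 118, 89, 58, 45, 38, 39, 38, 40, 34, 38, 38, 42, 41, 41, 35, 40, 38, 43, 42, 43, 36, 38, 36, 34, 31, 28, 28, 32, 30]
240 [134, 94, 66, 46, 38, 44, 45, 52, 52, 49, 48, 51, 51, 48, 49, 46, 45, 49, 48, 50, 47, 50, 50, 55, 57, 52, 53, 52, 46, 44, 41, 43, 42, 37, 36, 34]
244 [50, 52, 49, 44, 46, 47, 49, 51, 53, 54, 51, 49, 44, 47, 47, 47, 44, 51, 47, 50, 48, 48, 53, 53, 54, 53, 57, 56, 56, 51, 50, 51, 52, 50, 48, 44]
248 [51, 47, 43, 46, 49, 47, 51, 50, 50, 52, 50, 50, 49, 48, 45, 46, 48, 49, 45, 45, 47, 50, 49, 48, 50, 56, 56, 56, 54, 53, 51, 52, 50, 52, 53, 52]
```

```bash
cat >> h.py <<'E'
def tip(f,guess,tz):
    """tip centre pixel: shaft edges about the guess, and lower end on the centre column"""
    g=cv2.GaussianBlur(cv2.cvtColor(f["pixels"],cv2.COLOR_RGB2GRAY),(3,3),0).astype(float)
    u,v=map(int,np.round(guess));L=[]
    for r in range(v-1,v+5):
        row=g[r,u-16:u+17];d=np.where(row<150)[0]
        L.append((d.min(),d.max()))
    return np.array(L)+u-16,[(r,int(g[r,u])) for r in range(v-14,v+2)]
def holes(f,approx,th=120,r=12):
    g=cv2.cvtColor(f["pixels"],cv2.COLOR_RGB2GRAY);o=[]
    for u,v in approx:
        u,v=int(round(u)),int(round(v));a=cv2.resize(g[v-r:v+r+1,u-r:u+r+1],None,fx=4,fy=4,interpolation=cv2.INTER_CUBIC)
        b=max(blobs(a<th,1,9e9),key=lambda b:b[1]-9*np.hypot(*(b[0]-a.shape[0]/2)))
        o.append((b[0]+.5)/4-.5+[u-r,v-r])
    return np.array(o)
E
python3 - <<'E'
from h import *
f=bot.grab_frame("wrist");s=bot.observe();p=s["position"];print(p,s["tool_rot"],f["fx"])
tz=p[2]-.0537;print(proj(f,[*p[:2],tz]))
e,c=tip(f,(315,225),tz);print(e.tolist(),c)
H=[onz(f,*h,.056)[:2] for h in holes(f,[(303,199),(256,214)])];print(H)
t=onz(f,314.8,225.3,tz)[:2];print("tip",t,"tip-tcp",t-p[:2])
E
```

```text
[ 0.53038702 -0.01411385  0.15158634] [-3.14142365e+00  2.75055771e-04  2.72512793e+00] 308.8963285401078
[313.10509601 223.01196457]
[[308, 321], [308, 322], [308, 322], [308, 322], [308, 322], [308, 322]] [(211, 230), (212, 230), (213, 230), (214, 230), (215, 227), (216, 215), (217, 183), (218, 137), (219, 101), (220, 84), (221, 79), (222, 78), (223, 79), (224, 79), (225, 79), (226, 79)]
[array([ 0.52394864, -0.01924991]), array([ 0.52013648, -0.06098246])]
tip [ 0.53242405 -0.01373943] tip-tcp [0.00203703 0.00037442]
```

```bash

python3 -m crank '{"travel":[[0,3,0],[0,6,0],[0,7.85,0],[0,7.85,-1.5],[0,7.85,-3]],"turn":[[0,0,0],[0,0,0],[0,0,0],[0,0,0],[0,0,0]],"gripper":[1,1,1,1,1]}' 60
python3 -m crank '{"travel":[[0,0,0],[0,0,-0.4],[0,0,-0.9],[0,0,-1.4],[0,0,-1.9]],"turn":[[0,0,0],[0,0,0],[0,0,0],[0,0,0],[0,0,0]],"gripper":[1,1,1,1,1]}'
python3 -m crank '{"travel":[[0,0,-0.5],[0,0,-1],[0,0,-1.4],[0,0,-1.4],[0,0,-1.4]],"turn":[[0,0,0],[0,0,0],[0,0,0],[0,0,0],[0,0,0]],"gripper":[1,1,1,1,1]}'
```

```text
clock: 6.85
position: [0.5307, 0.0655, 0.1212]
tool_rot: [3.141, 0.001, 2.727]
force: [0.5, -0.6, -3.6]
grip_width: 0.0248
finger_force: 59.5
clock: 7.35
position: [0.5305, 0.0654, 0.1021]
tool_rot: [3.141, 0.0, 2.727]
force: [0.5, -0.1, -2.9]
grip_width: 0.0245
finger_force: 59.4
clock: 7.85
position: [0.5304, 0.0655, 0.0883]
tool_rot: [-3.142, -0.0, 2.727]
force: [-0.1, 1.0, -3.9]
grip_width: 0.0245
finger_force: 59.4
```

```bash

python3 -m crank '{"travel":[[0,-0.1,-0.3],[0,-0.1,-0.6],[0,-0.1,-0.9],[0,-0.1,-0.9],[0,-0.1,-0.9]],"turn":[[0,0,0],[0,0,0],[0,0,0],[0,0,0],[0,0,0]],"gripper":[1,1,1,1,1]}'
python3 -m crank '{"travel":[[0,0,-0.2],[0,0,-0.4],[0,0,-0.6],[0,0,-0.7],[0,0,-0.7]],"turn":[[0,0,0],[0,0,0],[0,0,0],[0,0,0],[0,0,0]],"gripper":[1,1,1,1,1]}'
```

```text
clock: 8.35
position: [0.5303, 0.0645, 0.0792]
tool_rot: [-3.141, -0.0, 2.727]
force: [0.1, -0.5, -1.3]
grip_width: 0.0244
finger_force: 59.4
clock: 8.85
position: [0.5303, 0.0644, 0.0721]
tool_rot: [-3.141, -0.0, 2.727]
force: [-0.0, 0.3, -2.9]
grip_width: 0.0247
finger_force: 59.4
```

```bash

python3 -m crank '{"travel":[[0,0,1.2],[0,0,3],[0,0,5],[-0.1,-1.5,5.2],[-0.38,-4.19,5.2]],"turn":[[0,0,0],[0,0,0],[0,0,0],[0,0,0],[0,0,0]],"gripper":[1,1,1,1,1]}' 60
python3 -m crank '{"travel":[[0,0,0],[0,0,-0.2],[0,0,-0.4],[0,0,-0.4],[0,0,-0.4]],"turn":[[0,0,0],[0,0,0],[0,0,0],[0,0,0],[0,0,0]],"gripper":[1,1,1,1,1]}'
python3 - <<'E'
from h import *
f=bot.grab_frame("wrist");s=bot.observe();p=s["position"];print(p,s["tool_rot"])
tz=p[2]-.0537;q=proj(f,[*p[:2],tz]);print("tip proj",q)
a=[proj(f,[x+.0015,y,.056]) for x,y in[(.5301,.0644),(.5225,-.0193),(.5187,-.0611)]];print(np.round(a,1))
h=holes(f,a,100);print(h.round(1),[onz(f,*k,.056).round(4)[:2].tolist() for k in h])
x,y=278,170
cv2.imwrite("pics/w4.png",cv2.resize(f["pixels"][120:280,220:420],None,fx=4,fy=3.75,interpolation=cv2.INTER_CUBIC)[:,:,::-1])
E
```

```text
clock: 9.35
position: [0.5271, 0.0232, 0.1253]
tool_rot: [3.14, 0.001, 2.729]
force: [-0.2, -0.7, -2.9]
grip_width: 0.0247
finger_force: 59.4
clock: 9.85
position: [0.5265, 0.023, 0.1201]
tool_rot: [-3.141, -0.0, 2.727]
force: [0.7, -0.4, -2.6]
grip_width: 0.0246
finger_force: 59.5
[0.52657614 0.02291434 0.12015806] [-3.14148915e+00 -1.97708930e-04  2.72734556e+00]
tip proj [312.96418534 223.38591762]
[[369.5 201.8]
 [259.2 236.2]
 [207.2 252.4]]
[[372.2 205.5]
 [259.2 235.9]
 [207.4 252.2]] [[0.535, 0.0652], [0.5238, -0.0192], [0.5201, -0.0608]]
```

View pics/w4.png

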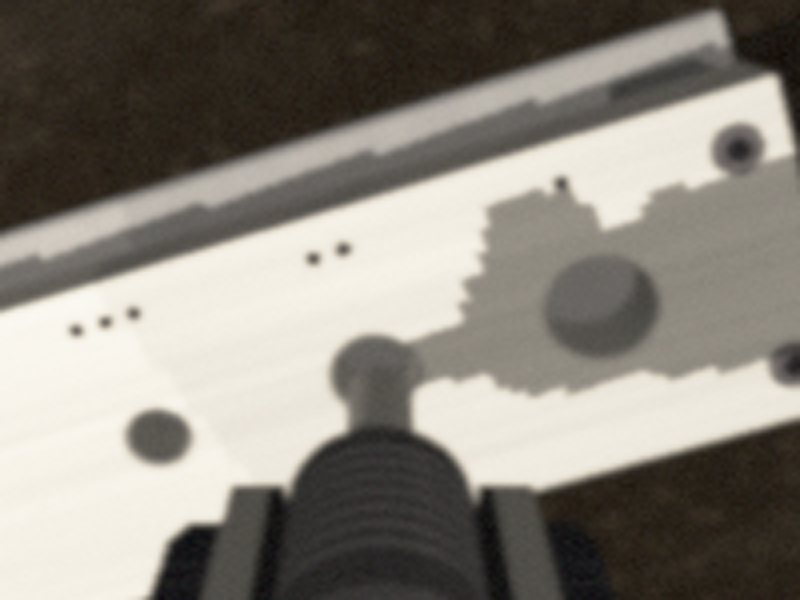

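The close-up shows the shaft, about 15 px wide, entering over hole 2. Hole 2 is centred near crop (377,372) and the shaft near column 381, so the tip is within about 0.6 mm of centre. Hole 3 is at (158,436) in the crop, and hole 1 at (602,305) is empty. The shaft looks like 11 mm.

```bash

python3 -m crank '{"travel":[[-0.03,-0.04,-0.3],[-0.03,-0.04,-0.7],[-0.03,-0.04,-1.1],[-0.03,-0.04,-1.5],[-0.03,-0.04,-1.9]],"turn":[[0,0,0],[0,0,0],[0,0,0],[0,0,0],[0,0,0]],"gripper":[1,1,1,1,1]}' 60
python3 -m crank '{"travel":[[0,0,-0.4],[0,0,-0.8],[0,0,-1.2],[0,0,-1.5],[0,0,-1.6]],"turn":[[0,0,0],[0,0,0],[0,0,0],[0,0,0],[0,0,0]],"gripper":[1,1,1,1,1]}'
python3 -m crank '{"travel":[[0,0,-0.15],[0,0,-0.3],[0,0,-0.45],[0,0,-0.6],[0,0,-0.6]],"turn":[[0,0,0],[0,0,0],[0,0,0],[0,0,0],[0,0,0]],"gripper":[1,1,1,1,1]}'
```

```text
clock: 10.4
position: [0.5262, 0.0222, 0.1008]
tool_rot: [-3.141, -0.0, 2.727]
force: [-0.6, 0.5, -2.8]
grip_width: 0.0241
finger_force: 59.5
clock: 10.9
position: [0.5262, 0.0221, 0.0849]
tool_rot: [-3.141, -0.0, 2.727]
force: [-0.3, -0.1, -2.4]
grip_width: 0.0243
finger_force: 59.5
clock: 11.4
position: [0.5262, 0.0222, 0.0791]
tool_rot: [-3.141, -0.0, 2.727]
force: [-0.5, -0.2, -2.1]
grip_width: 0.0242
finger_force: 59.5
```

```bash

python3 -m crank '{"travel":[[0,0,-0.1],[0,0,-0.2],[0,0,-0.3],[0,0,-0.3],[0,0,-0.3]],"turn":[[0,0,0],[0,0,0],[0,0,0],[0,0,0],[0,0,0]],"gripper":[1,1,1,1,1]}' 60
python3 -m crank '{"travel":[[0,0,0],[0,0,0],[0,0,0],[0,0,0],[0,0,0]],"turn":[[0,0,0],[0,0,0],[0,0,0],[0,0,0],[0,0,0]],"gripper":[1,1,1,1,1]}' 60
```

```text
clock: 11.9
position: [0.5263, 0.0222, 0.0763]
tool_rot: [-3.142, -0.0, 2.727]
force: [0.4, 0.1, -1.6]
grip_width: 0.0247
finger_force: 59.5
clock: 12.4
position: [0.5263, 0.0222, 0.0763]
tool_rot: [-3.142, -0.0, 2.727]
force: [-0.0, -0.3, -3.2]
grip_width: 0.0242
finger_force: 59.5
```

```bash

python3 -m crank '{"travel":[[0,0,-0.15],[0,0,-0.3],[0,0,-0.45],[0,0,-0.45],[0,0,-0.45]],"turn":[[0,0,0],[0,0,0],[0,0,0],[0,0,0],[0,0,0]],"gripper":[1,1,1,1,1]}' 60
```

```text
clock: 12.9
position: [0.5263, 0.0222, 0.0717]
tool_rot: [-3.141, -0.0, 2.727]
force: [-1.3, -0.9, -2.5]
grip_width: 0.0246
finger_force: 59.5
```

```bash

python3 -m crank '{"travel":[[0,0,1.2],[0,0,3],[0,0,5],[-0.1,-1.5,5],[-0.38,-4.17,4.8]],"turn":[[0,0,0],[0,0,0],[0,0,0],[0,0,0],[0,0,0]],"gripper":[1,1,1,1,1]}' 60
python3 -m crank '{"travel":[[0,0,0],[0,0,0],[0,0,0],[0,0,0],[0,0,0]],"turn":[[0,0,0],[0,0,0],[0,0,0],[0,0,0],[0,0,0]],"gripper":[1,1,1,1,1]}'
python3 - <<'E'
from h import *
f=bot.grab_frame("wrist");s=bot.observe();p=s["position"];print(p,s["tool_rot"])
cv2.imwrite("pics/w5.png",cv2.resize(f["pixels"][190:270,260:370],None,fx=7,fy=7,interpolation=cv2.INTER_CUBIC)[:,:,::-1])
print(proj(f,[*p[:2],p[2]-.0537]),proj(f,[*p[:2],.056]))
E
```

```text
clock: 13.4
position: [0.523, -0.0189, 0.1207]
tool_rot: [3.14, 0.001, 2.73]
force: [0.7, -1.6, -3.2]
grip_width: 0.0247
finger_force: 59.6
clock: 13.9
position: [0.5225, -0.0191, 0.1197]
tool_rot: [-3.142, -0.0, 2.728]
force: [-0.1, 0.0, -3.1]
grip_width: 0.0246
finger_force: 59.6
[ 0.52248499 -0.01914577  0.11972192] [-3.14156019e+00 -1.48825241e-04  2.72740280e+00]
[312.92995448 223.23201617] [313.01473731 217.8005948 ]
```

View pics/w5.png

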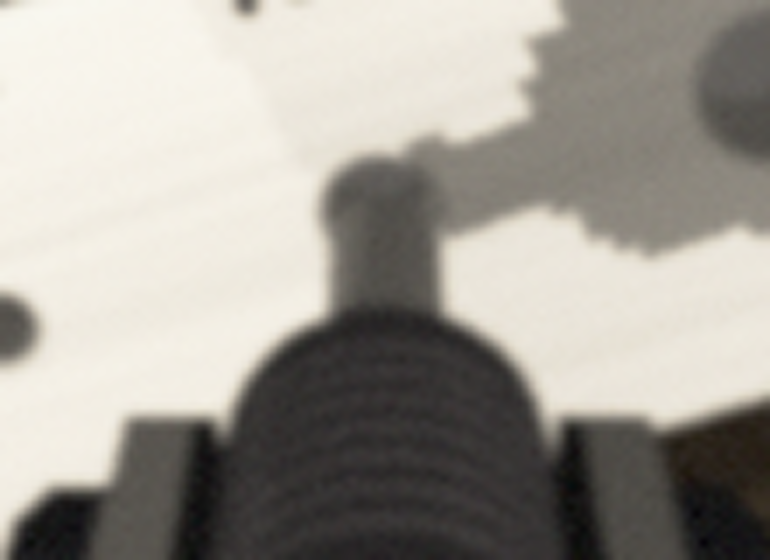

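This close-up shows the shaft at crop columns 332–440 (centre 386) over hole 3, whose rim spans 322–438 (centre 380). The tip is about 0.6 mm off along the closing line, so I'll correct by (−0.01, −0.06) cm and lower slowly.

```bash

python3 -m crank '{"travel":[[-0.01,-0.06,-0.2],[-0.01,-0.06,-0.5],[-0.01,-0.06,-0.8],[-0.01,-0.06,-0.8],[-0.01,-0.06,-0.8]],"turn":[[0,0,0],[0,0,0],[0,0,0],[0,0,0],[0,0,0]],"gripper":[1,1,1,1,1]}' 60
python3 -m crank '{"travel":[[0,0,-0.1],[0,0,-0.2],[0,0,-0.3],[0,0,-0.4],[0,0,-0.4]],"turn":[[0,0,0],[0,0,0],[0,0,0],[0,0,0],[0,0,0]],"gripper":[1,1,1,1,1]}'
```

```text
clock: 14.45
position: [0.5223, -0.0201, 0.1116]
tool_rot: [-3.141, -0.0, 2.727]
force: [0.1, -0.3, -3.4]
grip_width: 0.0249
finger_force: 59.6
clock: 14.95
position: [0.5224, -0.0201, 0.1077]
tool_rot: [-3.142, -0.0, 2.727]
force: [-0.7, 0.1, -2.5]
grip_width: 0.0243
finger_force: 59.6
```

```bash

python3 -m crank '{"travel":[[0,0,-0.1],[0,0,-0.2],[0,0,-0.3],[0,0,-0.4],[0,0,-0.4]],"turn":[[0,0,0],[0,0,0],[0,0,0],[0,0,0],[0,0,0]],"gripper":[1,1,1,1,1]}'
```

```text
clock: 15.45
position: [0.5225, -0.0201, 0.1037]
tool_rot: [3.142, 0.0, 2.727]
force: [2.0, -0.2, -2.9]
grip_width: 0.0247
finger_force: 59.6
```

In the hole with only about 2 N sideways, so I'll keep lowering.

```bash

python3 -m crank '{"travel":[[0.01,0.02,-0.2],[0.01,0.02,-0.4],[0.01,0.02,-0.6],[0.01,0.02,-0.8],[0.01,0.02,-0.8]],"turn":[[0,0,0],[0,0,0],[0,0,0],[0,0,0],[0,0,0]],"gripper":[1,1,1,1,1]}'
python3 -m crank '{"travel":[[0,0,-0.2],[0,0,-0.4],[0,0,-0.6],[0,0,-0.8],[0,0,-0.8]],"turn":[[0,0,0],[0,0,0],[0,0,0],[0,0,0],[0,0,0]],"gripper":[1,1,1,1,1]}'
python3 -m crank '{"travel":[[0,0,-0.1],[0,0,-0.2],[0,0,-0.3],[0,0,-0.4],[0,0,-0.5]],"turn":[[0,0,0],[0,0,0],[0,0,0],[0,0,0],[0,0,0]],"gripper":[1,1,1,1,1]}'
```

```text
clock: 15.95
position: [0.5224, -0.0199, 0.0955]
tool_rot: [-3.141, -0.0, 2.727]
force: [1.0, 0.5, -4.3]
grip_width: 0.0241
finger_force: 59.6
clock: 16.45
position: [0.5225, -0.0199, 0.0875]
tool_rot: [-3.141, -0.0, 2.727]
force: [1.6, 0.1, -3.7]
grip_width: 0.0245
finger_force: 59.6
clock: 16.95
position: [0.5225, -0.0199, 0.0827]
tool_rot: [-3.142, 0.0, 2.727]
force: [0.9, -0.4, -2.5]
grip_width: 0.0247
finger_force: 59.6
```

```bash

python3 -m crank '{"travel":[[0,0,-0.1],[0,0,-0.2],[0,0,-0.2],[0,0,-0.2],[0,0,-0.2]],"turn":[[0,0,0],[0,0,0],[0,0,0],[0,0,0],[0,0,0]],"gripper":[1,1,1,1,1]}'
python3 -m crank '{"travel":[[0,0,-0.05],[0,0,-0.1],[0,0,-0.1],[0,0,-0.1],[0,0,-0.1]],"turn":[[0,0,0],[0,0,0],[0,0,0],[0,0,0],[0,0,0]],"gripper":[1,1,1,1,1]}'
```

```text
clock: 17.45
position: [0.5225, -0.0199, 0.0808]
tool_rot: [-3.142, 0.0, 2.727]
force: [2.0, -0.2, -3.4]
grip_width: 0.0247
finger_force: 59.6
clock: 17.95
position: [0.5225, -0.0199, 0.0798]
tool_rot: [-3.142, -0.0, 2.727]
force: [1.1, -0.3, -3.0]
grip_width: 0.0246
finger_force: 59.6
```

```bash

python3 -m crank '{"travel":[[0,0,-0.05],[0,0,-0.1],[0,0,-0.1],[0,0,-0.1],[0,0,-0.1]],"turn":[[0,0,0],[0,0,0],[0,0,0],[0,0,0],[0,0,0]],"gripper":[1,1,1,1,1]}'
```

```text
clock: 18.45
position: [0.5228, -0.02, 0.0794]
tool_rot: [3.141, 0.001, 2.727]
force: [-2.2, 0.4, 12.6]
grip_width: 0.0244
finger_force: 61.5
```

```bash

python3 -m crank '{"travel":[[0,0,-0.05],[0,0,-0.1],[0,0,-0.1],[0,0,-0.1],[0,0,-0.1]],"turn":[[0,0,0],[0,0,0],[0,0,0],[0,0,0],[0,0,0]],"gripper":[1,1,1,1,1]}'
```

```text
clock: 18.95
position: [0.5229, -0.02, 0.079]
tool_rot: [3.141, 0.001, 2.726]
force: [-4.5, -0.7, 26.8]
grip_width: 0.0246
finger_force: 63.1
```

The collar stopped at 79.5 mm, where a seated collar should sit, with 27 N pressing. I'll ease off, open and retreat.

```bash

python3 -m crank '{"travel":[[0,0,0.05],[0,0,0.1],[0,0,0.1],[0,0,0.1],[0,0,0.1]],"turn":[[0,0,0],[0,0,0],[0,0,0],[0,0,0],[0,0,0]],"gripper":[1,1,1,1,1]}' 20
python3 -m crank '{"travel":[[0,0,0],[0,0,0],[0,0,0],[0,0,0],[0,0,0]],"turn":[[0,0,0],[0,0,0],[0,0,0],[0,0,0],[0,0,0]],"gripper":[0.6,0.5,0.3,0.2,0.1]}'
python3 -m crank '{"travel":[[0,0,0],[0,0,0],[0,0,0],[0,0,0],[0,0,0]],"turn":[[0,0,0],[0,0,0],[0,0,0],[0,0,0],[0,0,0]],"gripper":[0,0,0,0,0]}'
python3 -m crank '{"travel":[[0,0,1],[0,0,3.5],[0,0,7],[0,0,11],[0,0,14]],"turn":[[0,0,0],[0,0,0],[0,0,0],[0,0,0],[0,0,0]],"gripper":[0,0,0,0,0]}'
python3 -m crank '{"travel":[[0,2,0],[0,5,0],[0,9,0],[0,12,0],[0,12,0]],"turn":[[0,0,0],[0,0,0],[0,0,0],[0,0,0],[0,0,0]],"gripper":[0,0,0,0,0]}'
python3 - <<'E'
from h import *
f=bot.grab_frame("wrist");s=bot.grab_frame("side")
q=proj(s,[.5225,-.0197,.08]).astype(int);c=s["pixels"][q[1]-60:q[1]+60,q[0]-60:q[0]+60]
w=f["pixels"]
out=np.hstack([cv2.resize(c,(400,400),interpolation=cv2.INTER_CUBIC),cv2.resize(w,(400,400))])
cv2.imwrite("pics/fin.png",out[:,:,::-1])
for n,F in(("w",f),("s",s)):print(n,proj(F,[.5225,-.0197,.112]),q)
E
```

```text
clock: 19.45
position: [0.5227, -0.02, 0.0794]
tool_rot: [3.141, 0.001, 2.727]
force: [-1.8, -1.0, 12.0]
grip_width: 0.024
finger_force: 61.1
clock: 19.95
position: [0.5224, -0.0199, 0.0787]
tool_rot: [-3.141, -0.0, 2.727]
force: [0.4, 0.1, -0.1]
grip_width: 0.0771
finger_force: 0.0
clock: 20.45
position: [0.5225, -0.0199, 0.0788]
tool_rot: [-3.142, 0.0, 2.727]
force: [-0.1, -0.6, 0.3]
grip_width: 0.0856
finger_force: 0.0
clock: 20.95
position: [0.5226, -0.0201, 0.2218]
tool_rot: [3.141, 0.002, 2.726]
force: [1.6, -0.3, -0.6]
grip_width: 0.0852
finger_force: 0.0
clock: 21.45
position: [0.5221, 0.1044, 0.2194]
tool_rot: [3.14, -0.0, 2.732]
force: [-0.5, -0.6, -1.1]
grip_width: 0.0853
finger_force: 0.0
w [187.65291491 251.04530611] [276 174]
s [275.571827   163.47617298] [276 174]
```

View pics/fin.png

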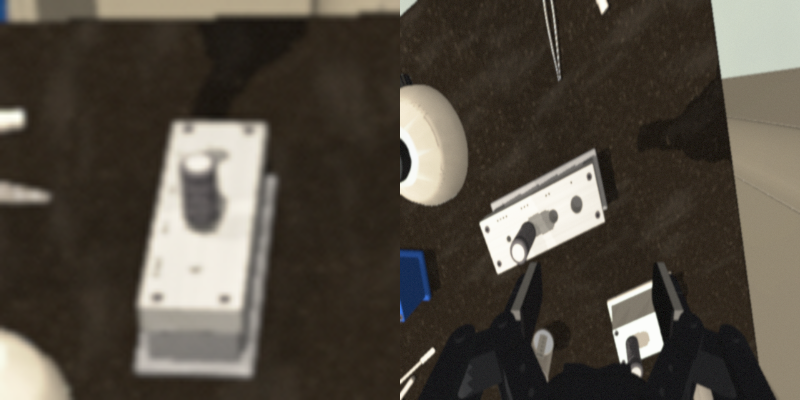

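The plunger stands upright in hole 3. Its head top is at (518,251) in the wrist half, against (517,251) predicted for a seated plunger. The gripper is clear and the other objects are in place.

```bash
python3 -c "
from workcell import bot
print(bot.job_done())"
```

```text
the job is handed in; nothing more can be done
None
```

The plunger went through holes 1 and 2 collar and all, then seated with its collar on the plate in hole 3 (12 mm, so its shaft is 11 mm); I let it go standing there and handed the job in at about 21.5 s.

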